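# Clear the jar and hold the spring-closed gate wide

### The job

The phone pen's gate has to be held open for a colleague. First clear the glass jar out of the gate's way by setting it upright in the middle of the square wooden stand and letting it go; then squeeze the safety catch (the far one on the latch block) fully shut, then the main catch (the near one) fully shut, and take the gate by its upright post and swing it out past its detent to wide open, at about a right angle. The gate springs back when let go, so finish while still holding it wide; leave the tub of cotton buds and the phone shell in the pen where they are, and do not tip the jar over.

Things in the scene. Friction and masses are not known exactly. Their poses are not given: they have to be found in the camera images.
- pen: Fixed grey metal pen, no lid, 250 mm (y) x 145 mm (x), gate side (-x) towards the robot. Origin at bench level in the closed gate's plane. Latch block on its left: x -17..125, y 79..165, top z 100 mm; other walls 90 mm high, gate at y -70..70. On the block stand two catches, each an aluminium tab sliding towards a fixed dark fin; tabs and fins are 22 mm wide, 8 thick, 30 high.
- safety_tab (a point): Top centre of the safety catch's sliding tab (far catch), in the pen frame x 52, y 122, z 130 mm when out. It slides along pen +x, away from the robot, towards its fin. A flat steel tongue fixed to it lies between the main catch's tab and fin and blocks the main catch until the safety catch is squeezed.
- safety_fin (a point): Top centre of the safety catch's fixed fin, in the pen frame at x = 94, y = 122, z = 130 mm. Over the outer faces of tab and fin it measures 50 mm along pen x when out, 38 mm when fully squeezed.
- safety_catch (a joint): Travel of the safety tab towards its fin in m: 0 out, 0.012 fully squeezed. Stiff (slides at about 6 N), no spring: it stays where it is left.
- main_tab (a point): Top centre of the main catch's sliding tab (the near catch), in the pen frame at x = 0, y = 104, z = 130 mm when out. It slides along the pen's +y, away from the gate, towards its fin, and draws back the round bolt that bars the gate's front.
- main_fin (a point): Top centre of the main catch's fixed fin, in the pen frame at x = 0, y = 146, z = 130 mm. Over the outer faces of tab and fin it measures 50 mm along pen y when out, 38 mm when fully squeezed.
- main_catch (a joint): Travel of the main tab towards its fin in m: 0 out (gate barred), 0.012 fully squeezed (gate free). Stiff (about 6 N), no spring: it stays where it is left. Blocked while the safety catch is out.
- gate_post (a point): Top centre of the gate's round upright steel post: 16 mm diameter, 45 mm tall, its foot on the gate's top edge at z = 100 mm, its top at z = 145 mm. It stands 90 mm from the hinge axis and swings with the gate. The gate is 10 mm thick, 140 mm long and reaches from z = 13 to 100 mm.
- gate_hinge (a point): Point on the gate's upright hinge axis, at the gate's right end, in the pen frame at x = 0, y = -70, z = 100 mm. Seen from above the gate opens counterclockwise, its free left end swinging towards the robot.
- gate (a joint): Gate angle in rad: 0 closed, grows as it opens towards the robot, stop at 1.75. A spring pulls it shut (0.4 N m at 1.5 rad). A sprung roller makes a detent between about 0.8 and 1.2 rad; up to about 10 N at the post draws the gate past it. Let go when wide, it swings back.
- jar: Closed glass dispenser jar, 60 mm diameter, 74 mm tall (the straight solid body up to 58 mm), about 0.14 kg, standing in front of the gate in its way. Origin at the centre of its underside; z along its axis.
- jar_stand: Fixed flat square stand of light wood, 110 x 110 mm, top at z = 14 mm, on four feet, on the bench to the right of the pen. Origin at bench level under its centre.
- cotton_buds: Loose round tub of cotton buds, 77 mm diameter, 80 mm tall, near the stand; bystander. Origin at the centre of its underside.
- phone_shell: Loose black phone shell, 112 x 54 x 8 mm, lying on the pen's floor behind the gate; bystander. Origin at the centre of its underside.

How it is judged:
On the way, in this order (a step that is already met when the one before it is completed fails the run):
1. the jar stands upright on the stand, let go (horizontal distance between jar and jar_stand below 0.03 m and z of jar in the frame of jar_stand below 0.018 m and angle between jar's own z axis and vertical below 0.1 rad and contact force between the fingers and jar below 0.1 N and linear speed of jar below 0.03 m/s), for 0.2 s.
2. the safety catch is squeezed in (value of joint safety_catch above 0.009 m), for 0.2 s.
3. the main catch is squeezed in (value of joint main_catch above 0.009 m), for 0.2 s.
4. the gate is past its detent (value of joint gate above 1.25 rad), for 0.1 s.
At the end, for the whole second after the job is handed in: The fingers hold the gate still, wide open (at least 1.4 rad, contact over 0.5 N); both catches stay squeezed in (at least 9 of 12 mm); the jar stands at rest, upright (within 0.1 rad), on the stand, within 30 mm of its centre, let go (all of step 1 and value of joint gate above 1.4 rad and velocity of joint gate between -0.1 and 0.1 rad/s and contact force between the fingers and gate above 0.5 N and value of joint each of safety_catch, main_catch above 0.009 m); the arm keeps its last pose, push and grip.
It fails at once if the jar is tipped over (angle between jar's own z axis and vertical above 0.6 rad).
It fails at once if the tub of cotton buds is displaced by more than 30 mm (distance of cotton_buds from where it was at the start of the episode above 0.03 m).
It fails at once if the phone shell is displaced by more than 30 mm (distance of phone_shell from where it was at the start of the episode above 0.03 m).
It also fails if it takes over 69 s, if anything falls off the work surface, if the arm or the gripper's body presses on something with over 40 N, if the wrist force passes 120 N, or if a joint passes its speed limit or range.

### The arm

A 6-joint arm with a two-finger parallel gripper is mounted at the origin on a cart in front of the work surface, level with it; the furniture and walls round the work are solid. World frame = base frame: x ahead of the robot, y to its left, z up, the work surface at z = 0. Lengths are in m, angles in rad, forces in N, time in s.
With the tool pointing down it reaches from about 0.4 to 0.825 m from the base axis. Payload 7 kg.
Tool frame: the origin (TCP) lies at the very end of the fingers, on their centre line; the grasp point (between the pads) lies 19 mm behind it (arm.grip_point_offset is the distance from the TCP to the grasp point, in m); z points along the fingers, y is the line along which they close (so a half turn about z gives the same grasp; the last joint's range is limited). The gripper opens to 88 mm and grips with 3 to 60 N. Pads are 19 mm wide; open, the fingers measure 130 mm over their backs; the gripper's body (78 mm by 193 mm) begins 47 mm behind the grasp point.
Start: joints at [-1.06, 0.359, 0.012, 0, -1.224, -0.288], TCP at [0.149, -0.658, 0.19] pointing down, gripper open.
Joint ranges: [-3.07, 3.07], [-1.43, 2.12], [-1.02, 1.25], [-3.03, 1.67], [-3.05, -0], [-3.03, 3.03]. Speed limits (rad/s): [2.39, 2.39, 3.01, 3.14, 3.14, 3.14].

### API

Orientations are given as [roll, pitch, yaw] about the fixed x, y, z axes, in that order (R = Rz(yaw) Ry(pitch) Rx(roll)).
In Python, from station import arm, cams gives the robot as it stands.
- The arm moves only by the shell command python3 -m handwheel 'ROWS' [FORCE]. ROWS is JSON, a list that holds one entry, the list of rows, each a list of 7 numbers: the shift along the tool's x, y, z normalised to -1 to 1, where 1 is 0.08 m, then the turn, a rotation vector about the tool's x, y, z normalised to -1 to 1, where 1 is 0.5 rad, then the closure in counts, from 0 (fully open) to 255 (shut). In form: [[[x, y, z, wx, wy, wz, hand], ...]]. A call has 1 to 5 rows; each row is the pose to reach, as a shift and turn from the pose commanded when the call began, along the tool's axes at that moment; what a row does not reach only later rows make up. A row lasts 1/8 s, in which the tool goes at most 62.5 mm and 10.7 degrees, less where a joint would pass 70% of its speed; a pose out of reach is approached as far as the arm can. A call with a number of a shift or a turn outside -1 to 1 is refused whole. A call with a gripper value outside its range is refused whole. The fingers move at their own pace and stop on an object; FORCE is the grip in N (left out, the last holds). Time passes only in rows, so rows that repeat a pose let the fingers close. It gives the time, the measured TCP pose, the force, the opening and the grip force at its end, in the units of the state.
- arm.get_state(): the state, without advancing time (a new reading comes with each control period).
- cams.grab_frame(name): name is "scene" or "top" or "wrist"; returns the picture (400x640x3 uint8, blue, green, red); there is no depth.
- cams.camera_info(name): a dict with "camera_matrix" (3x3 intrinsics, pixels), "R" (3x3) and "t" (3): a world point X has camera coordinates R X + t; the wrist camera has in their place "hand_eye" (4x4, takes a point from camera to tool coordinates, whose origin is the TCP and whose axes are the flange's). Camera axes: x right, y down, z forward; pixel columns grow to the right and rows downward; lengths in m; the calibration is good to about 2 mm. The wrist camera is an equidistant fisheye: a pixel r from the principal point sees the ray r / f radians off the axis. A picture is of the moment at which its call begins: read the wrist's pose just before it. camera_info takes no time and is no camera call.
- arm.job_done(): hands the job in; it is judged then, once.
The state is a dict: "t": time; "q": joint angles; "qd": joint speeds; "joint_efforts": joint torques, N m; "eef_pos": TCP position; "ee_rot": TCP orientation; "force": force on the tool from outside, world axes, zero at the start; "moment": the same for the moment, N m; "width": finger opening in m; "gripper_force": force on a finger pad.
Only numpy, scipy, OpenCV 4.12 (cv2) and the standard library are available. Lean on these libraries where they do the work, as an engineer would, in place of code of your own. Each camera call takes 0.05 s, during which the arm holds its last target. There are 200 camera calls.

## Working session

There is one attempt and no reset: what is moved stays moved. The work goes in short steps, Python scripts to look and compute and a shell command to move; the robot and the scene stay as the last step left them, time stands still between calls to the robot, and variables do not carry over. Pictures are saved under pics/ and viewed, at most 10 in all, crops included, and the job is handed in when it is done.

```bash
ls; mkdir -p pics
python3 - <<'E'
from station import arm,cams
import cv2,json
s=arm.get_state();print({k:s[k] for k in('t','eef_pos','ee_rot','width','force')})
for n in('top','scene'):
    cv2.imwrite(f'pics/{n}0.png',cams.grab_frame(n));i=cams.camera_info(n);print(n,{k:i[k] for k in i})
print(cams.camera_info('wrist'))
E
```

```text
pics
{'t': 0.0, 'eef_pos': array([ 0.14896837, -0.65777908,  0.18934053]), 'ee_rot': array([ 3.13995077e+00, -1.52670924e-04, -2.91894659e+00]), 'width': 0.0879808949634194, 'force': array([-0.03227951,  0.14598986,  0.70258208])}
top {'camera_matrix': array([[424.59150007,   0.        , 316.7637149 ],
       [  0.        , 424.59150007, 203.47611507],
       [  0.        ,   0.        ,   1.        ]]), 'R': array([[ 0.00970283, -0.99980272,  0.01733125],
       [-0.98596721, -0.01245433, -0.16647386],
       [ 0.16665687, -0.01547278, -0.98589354]]), 't': array([-0.04546588,  0.53677108,  1.26915985])}
scene {'camera_matrix': array([[368.37229669,   0.        , 318.93993654],
       [  0.        , 368.37229669, 201.16899364],
       [  0.        ,   0.        ,   1.        ]]), 'R': array([[-0.82656093, -0.56261127,  0.01629648],
       [-0.30204119,  0.41894054, -0.85630599],
       [ 0.47494015, -0.71271129, -0.51621166]]), 't': array([0.44212132, 0.28738734, 0.87554758])}
{'camera_matrix': array([[309.70691629,   0.        , 322.274393  ],
       [  0.        , 309.70691629, 205.53165804],
       [  0.        ,   0.        ,   1.        ]]), 'hand_eye': array([[-7.71806734e-04, -9.51946062e-01, -3.06264754e-01,
         8.33760363e-02],
       [ 9.99999658e-01, -6.43547413e-04, -5.19759597e-04,
        -3.71935531e-04],
       [ 2.97687211e-04, -3.06265050e-01,  9.51946233e-01,
        -1.94678080e-01],
       [ 0.00000000e+00,  0.00000000e+00,  0.00000000e+00,
         1.00000000e+00]])}
```

View pics/top0.png

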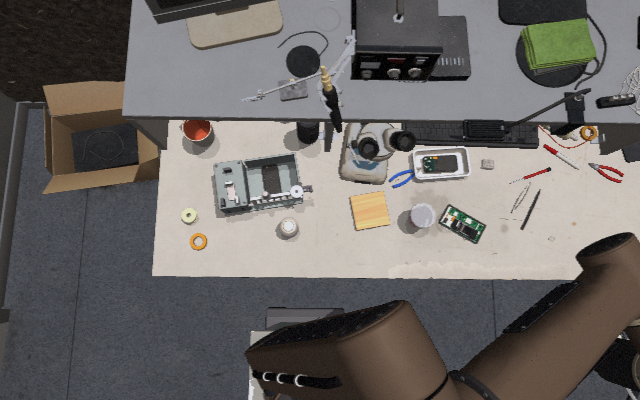

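View pics/scene0.png

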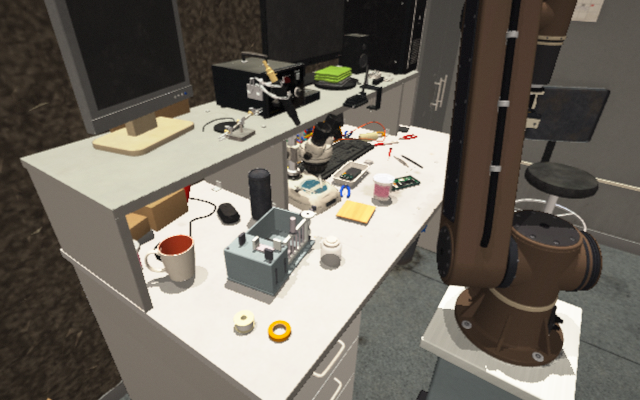

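The top view shows the pen at about (215–300, 152–213), the jar at (289,228), the stand at (369,211) and the tub at (422,215). The scene view confirms the jar is in front of the gate. I'll zoom in on the pen and make a first set of position estimates.

```bash
cat > h.py <<'E'
import numpy as np,cv2
from scipy.spatial.transform import Rotation as Ro
from station import arm,cams
def ray(n,uv,st=None):
    i=cams.camera_info(n);K=i['camera_matrix']
    if n!='wrist':
        d=i['R'].T@np.linalg.solve(K,[uv[0],uv[1],1]);return -i['R'].T@i['t'],d
    p=(np.array(uv)-K[:2,2])/K[0,0];r=np.hypot(*p);d=np.r_[p/r*np.sin(r),np.cos(r)]
    T=i['hand_eye'];R=Ro.from_euler('xyz',st['ee_rot']).as_matrix()
    return R@T[:3,3]+st['eef_pos'],R@T[:3,:3]@d
def onz(n,uv,z,st=None):
    o,d=ray(n,uv,st);return o+d*(z-o[2])/d[2]
def proj(n,X,st=None):
    i=cams.camera_info(n);K=i['camera_matrix']
    if n!='wrist':
        c=K@(i['R']@X+i['t']);return c[:2]/c[2]
    T=i['hand_eye'];R=Ro.from_euler('xyz',st['ee_rot']).as_matrix()
    c=T[:3,:3].T@(R.T@(X-st['eef_pos'])-T[:3,3]);a=np.arctan2(np.hypot(c[0],c[1]),c[2])
    return K[:2,2]+K[0,0]*a*c[:2]/np.hypot(c[0],c[1])
def shift(target,st=None):
    "world TCP target -> tool shift in move units"
    st=st or arm.get_state();R=Ro.from_euler('xyz',st['ee_rot']).as_matrix()
    return np.round(R.T@(np.array(target)-st['eef_pos'])/.08,3)
E
python3 - <<'E'
from h import *
f=cv2.imread('pics/top0.png');c=cv2.resize(f[140:250,200:400],None,fx=4,fy=4,interpolation=cv2.INTER_CUBIC);cv2.imwrite('pics/c0.png',c)
g=cv2.inRange(cv2.cvtColor(f,cv2.COLOR_BGR2HSV),(12,70,120),(28,255,255))
for c in cv2.findContours(g,0,2)[0]:
    if cv2.contourArea(c)>400:
        r=cv2.minAreaRect(c);print(r,[onz('top',p,.014).round(4) for p in cv2.boxPoints(r)],onz('top',r[0],.014))
print('jar top',onz('top',(289,226),.074),'tub',onz('top',(422,214),.08))
E
```

```text
((369.5, 210.00001525878906), (34.712554931640625, 34.32032012939453), 78.69007110595703) [array([ 0.5669, -0.1433,  0.014 ]), array([ 0.5902, -0.2511,  0.014 ]), array([ 0.4809, -0.2708,  0.014 ]), array([ 0.4584, -0.1644,  0.014 ])] [ 0.52369259 -0.20734289  0.014     ]
((89.96733856201172, 178.7631378173828), (16.46480941772461, 98.92549133300781), 82.14668273925781) [array([0.6153, 0.8381, 0.014 ]), array([0.6638, 0.5335, 0.014 ]), array([0.6106, 0.5221, 0.014 ]), array([0.5629, 0.8249, 0.014 ])] [0.61296889 0.68035362 0.014     ]
((84.17371368408203, 97.12834930419922), (31.112714767456055, 80.20594024658203), 84.47245788574219) [array([0.9245, 0.8648, 0.014 ]), array([0.9563, 0.6069, 0.014 ]), array([0.8486, 0.5879, 0.014 ]), array([0.8179, 0.8428, 0.014 ])] [0.88645833 0.72597739 0.014     ]
jar top [0.46289218 0.04353578 0.074     ] tub [ 0.50323635 -0.35643726  0.08      ]
```

View pics/c0.png

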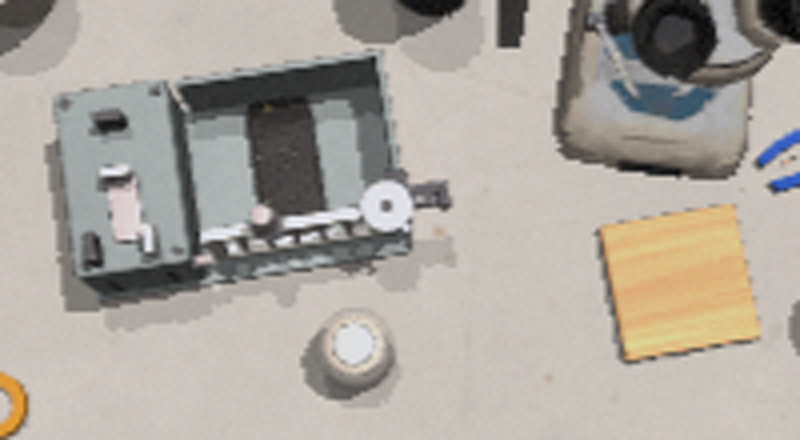

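Crop pixels, at 4x with offset (200,140): block top corners (55,97), (160,82), (80,280), (190,262); safety fin (108,120), safety tab (115,170); main fin (92,240), main tab (148,230); post top (262,210); jar lid (353,340). I'll fit the pen pose from these.

Run:
```python
from h import *
P={(55,97):(125,165,100),(160,82):(125,79,100),(80,280):(-17,165,100),(190,262):(-17,79,100),(262,208):(0,20,145),(382,50):(125,-80,90)}
A=[];B=[]
for (u,v),p in P.items():
    w=onz('top',(u/4+200,v/4+140),p[2]/1000);A.append(w[:2]);B.append(np.array(p[:2])/1000);print(p,w.round(4))
A=np.array(A[:5]);B=np.array(B[:5]);a=A-A.mean(0);b=B-B.mean(0)
th=np.arctan2((b[:,0]*a[:,1]-b[:,1]*a[:,0]).sum(),(a*b).sum());R=np.array([[np.cos(th),-np.sin(th)],[np.sin(th),np.cos(th)]])
o=A.mean(0)-R@B.mean(0);print('yaw',th,'o',o,'res mm',((B@R.T+o-A)*1000).round(1).tolist())
for n,q in dict(st=(.052,.122),sf=(.094,.122),mt=(0,.104),mf=(0,.146),post=(0,.02),hinge=(0,-.07)).items():print(n,(R@q+o).round(4), 'px crop',((proj('top',np.r_[R@q+o,.13])-[200,140])*4).round())
print('jar',onz('top',(288.25,225),.074),'start R\n',Ro.from_euler('xyz',arm.get_state()['ee_rot']).as_matrix().round(2))
```

```text
(125, 165, 100) [0.6434 0.2716 0.1   ]
(125, 79, 100) [0.6562 0.1935 0.1   ]
(-17, 165, 100) [0.5049 0.2463 0.1   ]
(-17, 79, 100) [0.5194 0.166  0.1   ]
(0, 20, 145) [0.5519 0.1093 0.145 ]
(125, -80, 90) [0.6865 0.0276 0.09  ]
yaw 0.19689894555229126 o [0.55266738 0.08924918] res mm [[-0.5, 4.0], [3.6, -2.4], [-1.2, 1.4], [1.2, -2.6], [-3.1, -0.4]]
st [0.5798 0.2191] px crop [114. 172.]
sf [0.621  0.2273] px crop [105. 117.]
mt [0.5323 0.1912] px crop [150. 237.]
mf [0.5241 0.2324] px crop [ 92. 248.]
post [0.5488 0.1089] px crop [265. 216.]
hinge [0.5664 0.0206] px crop [387. 194.]
jar [0.46587933 0.04584431 0.074     ] start R
 [[-0.98 -0.22 -0.  ]
 [-0.22  0.98  0.  ]
 [ 0.    0.   -1.  ]]
```

```bash
for i in 1; do python3 -m handwheel '[[[-1,1,0,0,0,0,0],[-1,1,0,0,0,0,0],[-1,1,0,0,0,0,0]]]' 20
python3 -m handwheel '[[[-1,1,0,0,0,0,0],[-1,1,0,0,0,0,0],[-1,1,0,0,0,0,0]]]'
python3 -m handwheel '[[[-1,1,0,0,0,0,0],[-1,1,0,0,0,0,0],[-1,1,0,0,0,0,0]]]'
python3 -m handwheel '[[[-1,1,0,0,0,0,0],[-1,1,0,0,0,0,0],[-1,1,0,0,0,0,0]]]'
python3 -m handwheel '[[[-1,1,0,0,0,0,0],[-1,1,0,0,0,0,0],[-1,1,0,0,0,0,0]]]'
python3 -m handwheel '[[[-0.6,1,0,0,0,0,0],[-0.6,1,0,0,0,0,0],[-0.6,1,0,0,0,0,0]]]'; done
python3 - <<'E'
from h import *
s=arm.get_state();f=cams.grab_frame('wrist');cv2.imwrite('pics/w1.png',f);np.save('w1.npy',np.r_[s['eef_pos'],s['ee_rot']])
print(s['t'],s['eef_pos'],s['ee_rot'],s['q'].round(3),'shift to jar',shift([.466,.046,.19]))
E
```

```text
t: 0.48
eef_pos: [0.2109, -0.5602, 0.1906]
ee_rot: [3.142, 0.001, -2.916]
force: [-0.2, -0.4, 1.1]
width: 0.0876
gripper_force: 0.0
t: 0.85
eef_pos: [0.271, -0.4652, 0.1906]
ee_rot: [-3.141, 0.001, -2.916]
force: [-0.1, -0.9, 0.2]
width: 0.0874
gripper_force: 0.0
t: 1.23
eef_pos: [0.3314, -0.37, 0.1904]
ee_rot: [-3.141, 0.0, -2.916]
force: [-0.3, -0.4, 0.5]
width: 0.0874
gripper_force: 0.0
t: 1.6
eef_pos: [0.3918, -0.2747, 0.1903]
ee_rot: [-3.142, 0.0, -2.916]
force: [-1.1, -1.3, -0.5]
width: 0.088
gripper_force: 0.0
t: 1.98
eef_pos: [0.4521, -0.1794, 0.19]
ee_rot: [-3.142, -0.0, -2.917]
force: [-0.2, 0.7, -0.5]
width: 0.0877
gripper_force: 0.0
t: 2.35
eef_pos: [0.4803, -0.0916, 0.19]
ee_rot: [-3.141, -0.001, -2.918]
force: [-0.4, 0.4, 0.2]
width: 0.0877
gripper_force: 0.0
2.35 [ 0.48031201 -0.09158355  0.19002943] [-3.14145178e+00 -6.67956717e-04 -2.91805627e+00] [ 0.215  0.049 -0.386  0.    -1.137 -1.562] shift to jar [-2.120e-01  1.723e+00 -1.000e-03]
```

View pics/w1.png

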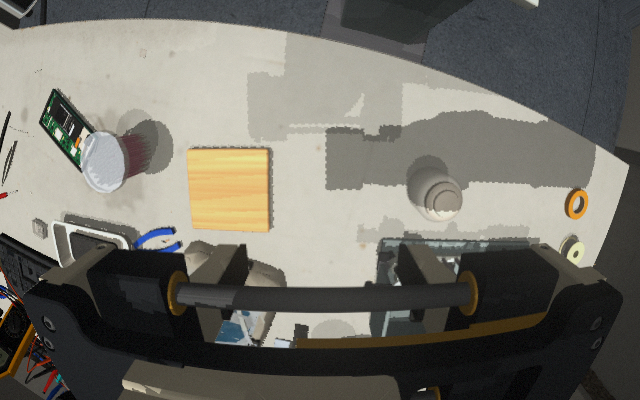

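The wrist view shows the stand with corners (187,149), (268,147), (271,231), (193,232), and the jar lid's top disc at (445,200). I'll cross-check both against the top view.

Run:
```python
from h import *
a=np.load('w1.npy');s=dict(eef_pos=a[:3],ee_rot=a[3:])
c=[onz('wrist',p,.014,s) for p in((187,149),(268,147),(271,231),(193,232))]
print(np.round(c,4),np.mean(c,0));print([np.linalg.norm(c[i]-c[i-1]).round(4) for i in range(4)])
for p in((445,200),(463,200),(425,200)):print('jar',onz('wrist',p,.074,s))
print('rows to jar (yaw+ to -2.945)',shift([.467,.046,.1],s))
```

```text
[[ 0.4795 -0.2698  0.014 ]
 [ 0.4572 -0.1648  0.014 ]
 [ 0.5642 -0.1419  0.014 ]
 [ 0.5922 -0.2497  0.014 ]] [ 0.52328179 -0.20655796  0.014     ]
[np.float64(0.1145), np.float64(0.1074), np.float64(0.1094), np.float64(0.1114)]
jar [0.46025966 0.04247722 0.074     ]
jar [0.45512635 0.06460002 0.074     ]
jar [0.46566501 0.01910836 0.074     ]
rows to jar (yaw+ to -2.945) [-0.22   1.714  1.125]
```

```bash
python3 -m handwheel '[[[-0.1,1,0,0,0,0,0],[-0.1,1,0,0,0,0,0],[-0.1,1,0,0,0,0,0]]]' 20 >/dev/null
python3 -m handwheel '[[[-0.08,0.71,0.3,0,0,0,0],[-0.08,0.71,0.6,0,0,0,0],[-0.08,0.71,0.6,0,0,0,0]]]'
python3 - <<'E'
from h import *
s=arm.get_state();f=cams.grab_frame('wrist');cv2.imwrite('pics/w2.png',f[60:360,120:560]);np.save('w2.npy',np.r_[s['eef_pos'],s['ee_rot']])
print(shift([.463,.044,.018],s),s['ee_rot'])
E
```

```text
t: 3.15
eef_pos: [0.4627, 0.0437, 0.1409]
ee_rot: [-3.141, -0.004, -2.92]
force: [-0.1, -0.2, 0.0]
width: 0.0875
gripper_force: 0.0
[-0.01   0.005  1.536] [-3.14060318 -0.00372943 -2.91958743]
```

View pics/w2.png

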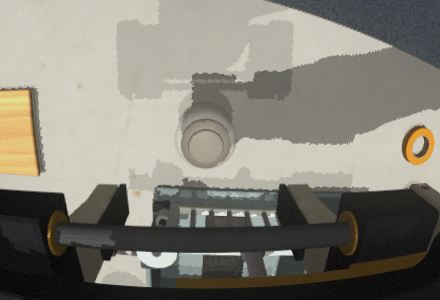

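The jar lid is at crop (208,144), i.e. full-frame (328,204), centred between the fingers.

Run:
```python
from h import *
a=np.load('w2.npy');s=dict(eef_pos=a[:3],ee_rot=a[3:]);w=onz('wrist',(328,204),.074,s);print(w,shift([w[0],w[1],.018]))
```

```text
[0.46083358 0.04784558 0.074     ] [0.021 0.059 1.551]
```

```bash
python3 -m handwheel '[[[0,0.03,0.4,0,0,0,0],[0,0.03,0.8,0,0,0,0],[0,0.03,0.8,0,0,0,0]]]' 
python3 -m handwheel '[[[0,0,0.3,0,0,0,0],[0,0,0.6,0,0,0,0],[0,0,0.75,0,0,0,0],[0,0,0.75,0,0,0,0]]]'
python3 -m handwheel '[[[0,0,0,0,0,0,90],[0,0,0,0,0,0,150],[0,0,0,0,0,0,150],[0,0,0,0,0,0,150],[0,0,0,0,0,0,150]]]' 15
```

```text
t: 3.58
eef_pos: [0.4625, 0.046, 0.0776]
ee_rot: [-3.141, -0.003, -2.921]
force: [-0.5, 0.7, 0.3]
width: 0.0875
gripper_force: 0.0
t: 4.08
eef_pos: [0.4638, 0.0475, 0.0188]
ee_rot: [-3.141, -0.0, -2.919]
force: [0.3, -0.6, 1.2]
width: 0.0876
gripper_force: 0.0
t: 4.7
eef_pos: [0.4634, 0.0477, 0.0184]
ee_rot: [-3.141, 0.0, -2.919]
force: [0.6, -1.4, 2.1]
width: 0.0506
gripper_force: 13.0
```

Run:
```python
from h import *
s=arm.get_state();f=cams.grab_frame('wrist');t=cams.grab_frame('top');sc=cams.grab_frame('scene')
a=cv2.resize(f[120:320,220:460],(600,500));b=cv2.resize(sc[200:300,230:370],(0,0),fx=1,fy=1)
t=cv2.resize(t[180:260,240:340],(200,160));b=cv2.resize(b,(200,143))
o=np.zeros((500,800,3),np.uint8);o[:,:600]=a;o[:160,600:]=t;o[170:313,600:]=b
cv2.imwrite('pics/g1.png',o);print(s['width'],s['gripper_force'])
```

```text
0.05060085960551779 13.010417371988297
```

View pics/g1.png

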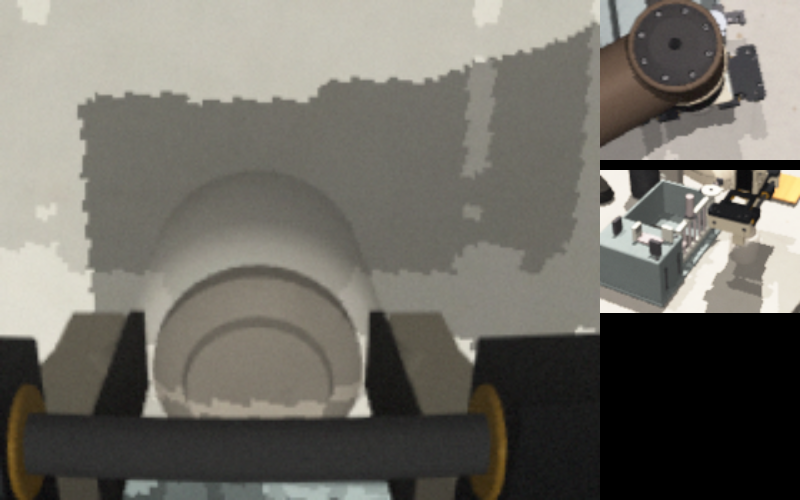

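The lid's outer ring spans about x 155–362 with its top at y 265 (crop), so its centre is near (258,~355). I'll compute its position and compare it with the TCP.

Run:
```python
from h import *
s=arm.get_state();R=Ro.from_euler('xyz',s['ee_rot']).as_matrix()
for nm,p,z in(('lid far(robot) edge',(258,265),.064),('left',(155,365),.064),('right',(362,365),.064),('knob robot edge',(258,318),.074),('base robot edge',(258,172),0.0)):
    w=onz('wrist',(p[0]/2.5+220,p[1]/2.5+120),z,s);print(nm,w.round(4),'tool',(R.T@(w-s['eef_pos'])*1000).round(1))
```

```text
lid far(robot) edge [0.4397 0.0424 0.064 ] tool [ 24.3   0.  -45.6]
left [0.4679 0.0255 0.064 ] tool [  0.5 -22.6 -45.6]
right [0.4579 0.07   0.064 ] tool [  0.4  22.9 -45.6]
knob robot edge [0.4469 0.044  0.074 ] tool [ 16.9  -0.  -55.6]
base robot edge [0.4367 0.0419 0.    ] tool [27.3  0.2 18.4]
```

The jar is centred to within about 2 mm. The width reading (50.6 mm) is odd for a 60 mm jar, so I'll lift gently and check.

```bash
python3 -m handwheel '[[[0,0,-0.3,0,0,0,150],[0,0,-0.6,0,0,0,150],[0,0,-0.6,0,0,0,150]]]' 20
python3 - <<'E'
from h import *
s=arm.get_state();f=cams.grab_frame('wrist');sc=cams.grab_frame('scene')
o=np.zeros((400,700,3),np.uint8);o[:,:300]=cv2.resize(f[120:320,235:385],(300,400));o[:,300:]=cv2.resize(sc[180:280,270:370],(400,400))
cv2.imwrite('pics/g2.png',o);print(s['width'],s['gripper_force'],s['force'])
print(shift([.5235,-.207,.07]))
E
```

```text
t: 5.22
eef_pos: [0.4644, 0.0485, 0.0677]
ee_rot: [3.141, 0.003, -2.919]
force: [0.2, 0.5, -1.3]
width: 0.0364
gripper_force: 0.0
0.03642293860141974 0.0 [ 0.1827622   0.51640099 -1.31127385]
[-0.034 -3.274 -0.051]
```

View pics/g2.png

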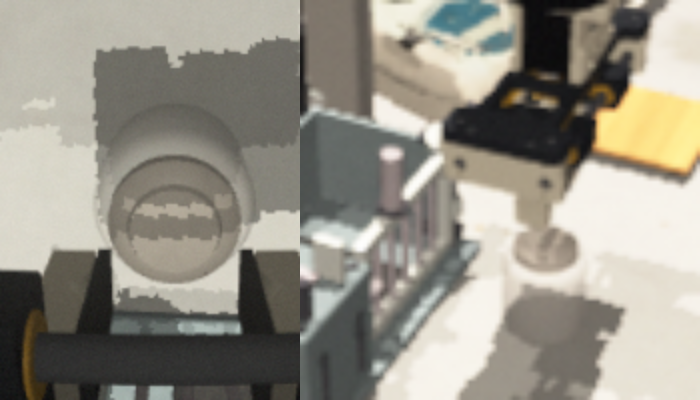

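The jar slipped out but still stands upright, lid ring centre at about (323,229). I'll locate the jar and the fingers in the wrist and top images.

Run:
```python
from h import *
s=arm.get_state();R=Ro.from_euler('xyz',s['ee_rot']).as_matrix()
for nm,p,z in(('knob',(175,226),.074),('lid L',(109,220),.064),('lid R',(242,220),.064),('lid near',(175,155),.064),('lid far',(175,284),.064),('base robot edge',(175,103),0.0)):
    w=onz('wrist',(p[0]/2+235,p[1]/2+120),z,s);print(nm,w.round(4),'tool',(R.T@(w-s['eef_pos'])*1000).round(1))
for q in((0,0,0),(0,.018,0),(.0095,.018,0),(.0095,.018,-.047),(-.0095,.018,0)):
    print('tool',q,((proj('wrist',R@np.array(q)+s['eef_pos'],s)-[235,120])*2).round(), ((proj('scene',R@np.array(q)+s['eef_pos'])-[270,180])*4).round())
print('scene jar top',((proj('scene',np.array([.452,.043,.074]))-[270,180])*4).round())
```

```text
knob [0.4588 0.0466 0.074 ] tool [ 4.4 -0.3 -8. ]
lid L [0.4658 0.0249 0.064 ] tool [  2.4 -23.1   2. ]
lid R [0.4557 0.0695 0.064 ] tool [ 2.4 22.7  2. ]
lid near [0.4381 0.0419 0.064 ] tool [25.7 -0.3  2. ]
lid far [0.485  0.0525 0.064 ] tool [-22.5  -0.4   2. ]
base robot edge [0.4337 0.041  0.    ] tool [30.2 -0.3 66. ]
tool (0, 0, 0) [176. 229.] [244. 244.]
tool (0, 0.018, 0) [229. 229.] [235. 259.]
tool (0.0095, 0.018, 0) [229. 203.] [248. 262.]
tool (0.0095, 0.018, -0.047) [244. 265.] [250. 206.]
tool (-0.0095, 0.018, 0) [228. 254.] [222. 255.]
scene jar top [261. 237.]
```

```bash
python3 -m handwheel '[[[0,0,0,0,0,0,0],[0,0,0,0,0,0,0],[0,0,0,0,0,0,0],[0,0,0,0,0,0,0]]]' 10
python3 -m handwheel '[[[0.03,0,0.3,0,0,0,0],[0.03,0,0.6,0,0,0,0],[0.03,0,0.65,0,0,0,0],[0.03,0,0.65,0,0,0,0]]]'
for c in 1; do python3 -m handwheel '[[[0,0,0,0,0,0,70],[0,0,0,0,0,0,70],[0,0,0,0,0,0,70]]]' 10
python3 -m handwheel '[[[0,0,0,0,0,0,80],[0,0,0,0,0,0,80]]]'
python3 -m handwheel '[[[0,0,0,0,0,0,90],[0,0,0,0,0,0,90]]]'
python3 -m handwheel '[[[0,0,0,0,0,0,100],[0,0,0,0,0,0,100]]]'; done | grep -v ee_rot
```

```text
t: 5.82
eef_pos: [0.4632, 0.0477, 0.0661]
ee_rot: [-3.141, -0.0, -2.919]
force: [-0.5, -0.0, 0.1]
width: 0.0706
gripper_force: 0.0
t: 6.32
eef_pos: [0.4611, 0.0473, 0.0145]
ee_rot: [-3.141, -0.0, -2.919]
force: [0.6, 0.5, -0.6]
width: 0.0879
gripper_force: 0.0
t: 6.7
eef_pos: [0.4612, 0.0474, 0.0147]
force: [-0.2, -0.5, 0.6]
width: 0.0654
gripper_force: 0.0
t: 6.95
eef_pos: [0.4609, 0.0472, 0.0143]
force: [-0.5, 0.1, -0.1]
width: 0.0606
gripper_force: 0.0
t: 7.2
eef_pos: [0.4609, 0.0472, 0.0142]
force: [0.2, 0.1, -1.0]
width: 0.0571
gripper_force: 7.7
t: 7.45
eef_pos: [0.4609, 0.0472, 0.0142]
force: [0.0, 0.2, -0.8]
width: 0.0565
gripper_force: 8.1
```

Contact now comes near 57–60 mm, which fits the jar. I'll firm up moderately and test with a small lift.

```bash
(python3 -m handwheel '[[[0,0,0,0,0,0,100],[0,0,0,0,0,0,100],[0,0,0,0,0,0,100]]]' 15
python3 -m handwheel '[[[0,0,-0.05,0,0,0,100],[0,0,-0.1,0,0,0,100],[0,0,-0.15,0,0,0,100],[0,0,-0.15,0,0,0,100]]]') | grep -v ee_rot
```

```text
t: 7.82
eef_pos: [0.4608, 0.0472, 0.0142]
force: [-0.1, -0.1, -0.9]
width: 0.0566
gripper_force: 12.3
t: 8.32
eef_pos: [0.4613, 0.0474, 0.0268]
force: [-0.1, 0.7, 0.0]
width: 0.0534
gripper_force: 0.0
```

Run:
```python
from h import *
s=arm.get_state();f=cams.grab_frame('wrist');sc=cams.grab_frame('scene')
o=np.zeros((480,800,3),np.uint8);o[:,:400]=cv2.resize(f[80:320,220:420],(400,480));o[:,400:]=cv2.resize(sc[190:286,280:360],(400,480),interpolation=cv2.INTER_CUBIC)
cv2.imwrite('pics/g3.png',o);print(s['width'],s['gripper_force'],s['force'])
```

```text
0.053373688992519 0.0 [-0.12860656  0.6532669   0.02750509]
```

View pics/g3.png

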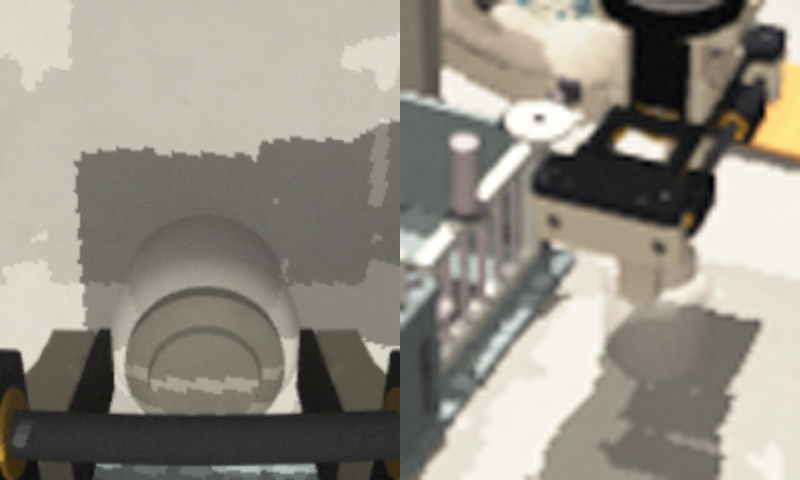

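The scene crop shows the finger's visible lower end at (640,300), i.e. full-frame (328,250). The wrist crop shows finger end corners at (107,330) and (300,330), i.e. full-frame (273,245) and (370,245). I'll check how those heights compare with the TCP.

Run:
```python
from h import *
s=arm.get_state();R=Ro.from_euler('xyz',s['ee_rot']).as_matrix()
for z in(0,-.01,-.02,-.03,-.04,-.06):
  print(z,[proj('wrist',R@np.array(q+(z,))+s['eef_pos'],s).round() for q in((.0095,.027),(.0095,-.027),(-.0095,.027))],[proj('scene',R@np.array(q+(z,))+s['eef_pos']).round() for q in((.0095,.027),(-.0095,.027),(.0095,.042),(-.0095,.042))])
w=[onz('wrist',p,.064,s) for p in((281,255),(364,255),(323,223))]
print(np.round(w,4),'base',onz('wrist',(323,80+215/2),0,s))
```

```text
0 [array([363., 221.]), array([283., 221.]), array([362., 247.])] [array([331., 259.]), array([325., 257.]), array([329., 262.]), array([323., 260.])]
-0.01 [array([365., 227.]), array([281., 227.]), array([363., 253.])] [array([331., 256.]), array([325., 254.]), array([329., 259.]), array([323., 258.])]
-0.02 [array([367., 233.]), array([279., 233.]), array([365., 260.])] [array([331., 253.]), array([325., 252.]), array([330., 256.]), array([323., 255.])]
-0.03 [array([369., 239.]), array([277., 240.]), array([367., 268.])] [array([332., 250.]), array([325., 249.]), array([330., 254.]), array([323., 252.])]
-0.04 [array([372., 247.]), array([275., 247.]), array([370., 276.])] [array([332., 247.]), array([325., 246.]), array([330., 251.]), array([323., 249.])]
-0.06 [array([377., 264.]), array([269., 264.]), array([375., 295.])] [array([332., 242.]), array([325., 240.]), array([330., 245.]), array([323., 243.])]
[[0.4631 0.0231 0.064 ]
 [0.4526 0.0693 0.064 ]
 [0.4386 0.0421 0.064 ]] base [0.43533859 0.04152166 0.        ]
```

Run:
```python
from h import *
a=np.load('w2.npy');s=dict(eef_pos=a[:3],ee_rot=a[3:]);R=Ro.from_euler('xyz',s['ee_rot']).as_matrix()
for z in(0,-.02,-.03,-.04,-.05,-.06):
  print(z,[(proj('wrist',R@np.array(q+(z,))+s['eef_pos'],s)-[120,60]).round() for q in((.0095,.044),(.0095,-.044),(.0095,.065))])
```

```text
0 [array([267., 161.]), array([138., 161.]), array([297., 161.])]
-0.02 [array([274., 173.]), array([132., 173.]), array([305., 172.])]
-0.03 [array([277., 179.]), array([129., 179.]), array([310., 178.])]
-0.04 [array([281., 186.]), array([125., 186.]), array([316., 185.])]
-0.05 [array([285., 194.]), array([121., 194.]), array([321., 193.])]
-0.06 [array([290., 203.]), array([116., 203.]), array([328., 201.])]
```

Two independent views, including the unobstructed one, put the real finger ends about 37 mm behind the stated TCP. That explains the slips: only the tips touched the top of the jar body. I'll check the API value, open, and go lower in small steps while watching the force.

```bash
python3 -c "
from station import arm;print(arm.grip_point_offset)"; (python3 -m handwheel '[[[0,0,0,0,0,0,0],[0,0,0,0,0,0,0],[0,0,0,0,0,0,0],[0.02,0,0.2,0,0,0,0],[0.02,0,0.28,0,0,0,0]]]' 15
python3 -m handwheel '[[[0,0,0.05,0,0,0,0],[0,0,0.05,0,0,0,0]]]'
python3 -m handwheel '[[[0,0,0.05,0,0,0,0],[0,0,0.05,0,0,0,0]]]') | grep -v ee_rot
```

```text
0.0188
t: 9.05
eef_pos: [0.4588, 0.0466, 0.0032]
force: [-1.4, -0.2, 0.2]
width: 0.087
gripper_force: 0.0
t: 9.3
eef_pos: [0.4594, 0.0468, -0.0002]
force: [-0.1, 0.4, -0.6]
width: 0.0877
gripper_force: 0.0
t: 9.55
eef_pos: [0.4593, 0.0469, -0.0042]
force: [-0.1, 0.4, 0.5]
width: 0.0873
gripper_force: 0.0
```

TCP is at −4 mm with no bench contact, so the reported TCP is about 37 mm beyond the real tips. I'll go on to −17 mm.

```bash
(python3 -m handwheel '[[[0,0,0.08,0,0,0,0],[0,0,0.08,0,0,0,0]]]' 15
python3 -m handwheel '[[[0,0,0.08,0,0,0,0],[0,0,0.08,0,0,0,0]]]'
python3 -m handwheel '[[[0,0,0,0,0,0,75],[0,0,0,0,0,0,95],[0,0,0,0,0,0,110],[0,0,0,0,0,0,110],[0,0,0,0,0,0,110]]]' 20
python3 -m handwheel '[[[0,0,-0.05,0,0,0,110],[0,0,-0.1,0,0,0,110],[0,0,-0.15,0,0,0,110],[0,0,-0.15,0,0,0,110]]]') | grep -v ee_rot
```

```text
t: 9.8
eef_pos: [0.459, 0.0467, -0.011]
force: [-0.4, 0.0, -0.2]
width: 0.0877
gripper_force: 0.0
t: 10.05
eef_pos: [0.459, 0.0467, -0.0175]
force: [-0.4, 0.4, 0.4]
width: 0.0879
gripper_force: 0.0
t: 10.68
eef_pos: [0.4595, 0.0469, -0.0168]
force: [0.5, 0.0, 1.6]
width: 0.0588
gripper_force: 20.0
t: 11.18
eef_pos: [0.4596, 0.047, -0.0045]
force: [0.4, -0.2, -0.8]
width: 0.0586
gripper_force: 20.0
```

```bash
(python3 -m handwheel '[[[0,0,-0.25,0,0,0,110],[0,0,-0.5,0,0,0,110],[0,0,-0.5,0,0,0,110]]]'
python3 -m handwheel '[[[0,-0.5,0,0,0,0,110],[-0.02,-1,0,0,0,0,110],[-0.02,-1,0,0,0,0,110]]]'
python3 -m handwheel '[[[0,-0.5,0,0,0,0,110],[-0.02,-1,0,0,0,0,110],[-0.02,-1,0,0,0,0,110]]]'
python3 -m handwheel '[[[0,-0.5,0,0,0,0,110],[-0.02,-1,0,0,0,0,110],[-0.02,-1,0,0,0,0,110]]]'
python3 -m handwheel '[[[0,-0.15,0,0,0,0,110],[0,-0.27,0,0,0,0,110],[0,-0.27,0,0,0,0,110]]]') | tail -6; python3 -c "
from h import *
print(shift([.5225,-.207,-.001]))
for n in('top','scene'):cv2.imwrite(f'pics/p_{n}.png',cams.grab_frame(n))
a=cv2.imread('pics/p_top.png')[150:260,300:460];b=cv2.imread('pics/p_scene.png')[130:240,300:460]
f=cams.grab_frame('wrist');cv2.imwrite('pics/p.png',np.hstack([cv2.resize(f[100:320,200:440],(400,367)),cv2.resize(b,(400,367))]))"
```

```text
t: 13.05
eef_pos: [0.522, -0.2073, 0.035]
ee_rot: [-3.142, 0.0, -2.919]
force: [-0.3, 0.1, -1.2]
width: 0.0588
gripper_force: 20.0
[-0.007  0.002  0.45 ]
```

View pics/p.png

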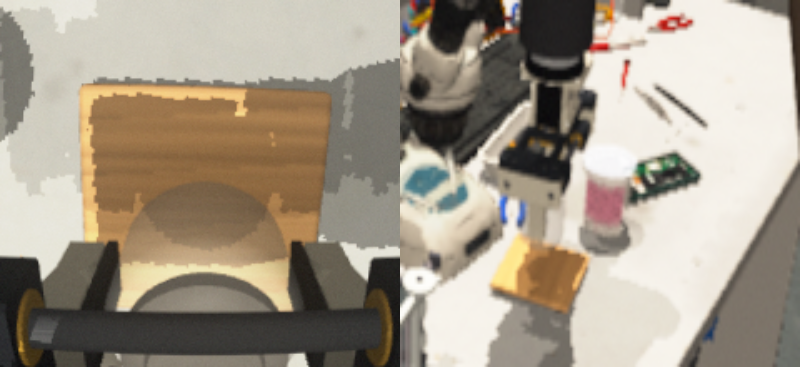

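The jar is upright in the grip and centred over the stand: the jar base's robot-side edge is at (207,182) and the stand's at y≈88 in the crop. I'll lower it.

```bash
(python3 -m handwheel '[[[0,0,0.2,0,0,0,110],[0,0,0.38,0,0,0,110],[0,0,0.44,0,0,0,110],[0,0,0.44,0,0,0,110]]]'
python3 -m handwheel '[[[0,0,0.03,0,0,0,110],[0,0,0.03,0,0,0,110]]]') | grep -v ee_rot
```

```text
t: 13.7
eef_pos: [0.5214, -0.2072, -0.0009]
force: [-0.1, -0.1, -1.0]
width: 0.0586
gripper_force: 20.0
t: 13.95
eef_pos: [0.522, -0.2072, -0.0024]
force: [0.2, -0.4, -1.3]
width: 0.0587
gripper_force: 20.0
```

```bash
(python3 -m handwheel '[[[0,0,0.02,0,0,0,110],[0,0,0.02,0,0,0,110]]]'
python3 -m handwheel '[[[0,0,0.02,0,0,0,110],[0,0,0.02,0,0,0,110]]]') | grep -v ee_rot
```

```text
t: 14.2
eef_pos: [0.5223, -0.2073, -0.0028]
force: [-3.1, 1.2, 7.7]
width: 0.0586
gripper_force: 20.0
t: 14.45
eef_pos: [0.5225, -0.2073, -0.0032]
force: [-7.3, 5.0, 20.9]
width: 0.0586
gripper_force: 20.0
```

The jar is seated. I'll back off the push, release, and rise.

```bash
(python3 -m handwheel '[[[0,0,-0.03,0,0,0,110],[0,0,-0.03,0,0,0,110],[0,0,-0.03,0,0,0,85],[0,0,-0.03,0,0,0,60],[0,0,-0.03,0,0,0,0]]]' 
python3 -m handwheel '[[[0,0,-0.03,0,0,0,0],[0,0,-0.03,0,0,0,0],[0,0,-0.4,0,0,0,0],[0,0,-0.8,0,0,0,0],[0,0,-1,0,0,0,0]]]'
python3 -m handwheel '[[[0,0,-0.5,0,0,0,0],[0,0,-1,0,0,0,0],[0,0,-1,0,0,0,0]]]') | grep -v ee_rot
python3 - <<'E'
from h import *
s=arm.get_state();f=cams.grab_frame('wrist');cv2.imwrite('pics/w3.png',f);np.save('w3.npy',np.r_[s['eef_pos'],s['ee_rot']])
print(s['q'].round(3))
cv2.imwrite('pics/w3c.png',np.hstack([cv2.resize(f[80:330,160:480],(512,400)),cv2.resize(cams.grab_frame('scene')[150:250,320:390],(280,400))]))
E
```

```text
t: 15.08
eef_pos: [0.5218, -0.2072, -0.0036]
force: [-0.3, -0.5, -0.2]
width: 0.0718
gripper_force: 0.0
t: 15.7
eef_pos: [0.5227, -0.2073, 0.0783]
force: [-1.0, 0.3, -0.0]
width: 0.0875
gripper_force: 0.0
t: 16.08
eef_pos: [0.5238, -0.2075, 0.1598]
force: [-0.3, -0.3, -1.4]
width: 0.0876
gripper_force: 0.0
[-2.900e-02  1.950e-01 -2.870e-01  1.000e-03 -1.083e+00 -1.319e+00]
```

View pics/w3c.png

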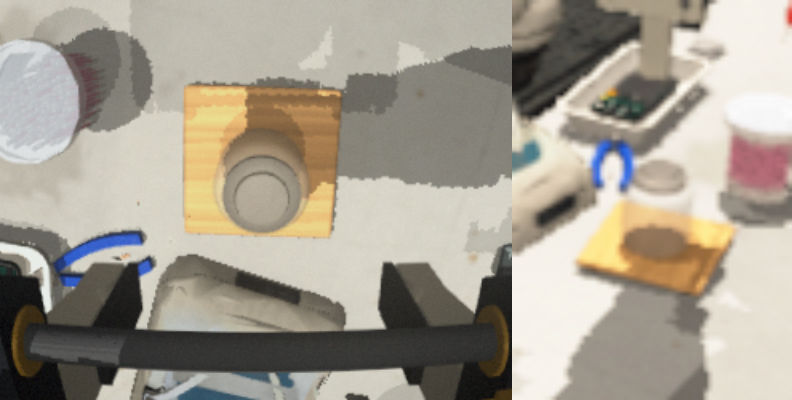

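The jar stands upright on the stand, about centred, with the lid at crop (262,192), and the tub is undisturbed. All further checks will be numeric. Next I'll travel over the pen to the safety catch.

```bash
(python3 -m handwheel '[[[0,0.5,0,0,0,0,0],[0,1,0,0,0,0,0],[0,1,0,0,0,0,0]]]'
python3 -m handwheel '[[[0,0.5,0,0,0,0,0],[0,1,0,0,0,0,0],[0,1,0,0,0,0,0]]]'
python3 -m handwheel '[[[0,0.5,0,0,0,0,0],[0,1,0,0,0,0,0],[0,1,0,0,0,0,0]]]'
python3 -m handwheel '[[[-0.3,0.5,0,0,0,0,0],[-0.6,1,0,0,0,0,0],[-0.6,1,0,0,0,0,0]]]'
python3 -m handwheel '[[[-0.3,0.5,0,0,0,0,35],[-0.6,1,0,0,0,0,35],[-0.6,1,0,0,0,0,35]]]'
python3 -m handwheel '[[[0,0,0,0,0,-0.37,35],[0,0,0,0,0,-0.74,35],[0,0,0,0,0,-1,35],[0,0,0,0,0,-1,35]]]'
python3 -m handwheel '[[[0,0,0,0,0,-0.37,35],[0,0,0,0,0,-0.74,35],[0,0,0,0,0,-1,35],[0,0,0,0,0,-1,35]]]'
python3 -m handwheel '[[[0,0,0,0,0,-0.37,35],[0,0,0,0,0,-0.74,35],[0,0,0,0,0,-1,35],[0,0,0,0,0,-1.0,35]]]') | tail -6
python3 - <<'E'
from h import *
s=arm.get_state();f=cams.grab_frame('wrist');cv2.imwrite('pics/w4.png',f);np.save('w4.npy',np.r_[s['eef_pos'],s['ee_rot']])
o=np.array([.5527,.0892]);R=Ro.from_euler('z',.197).as_matrix()[:2,:2]
print(s['q'].round(2),'yaw',s['ee_rot'][2],'to safety',shift(np.r_[R@[.079,.122]+o,.16],s))
for n,q in dict(st=(.052,.122,.13),sf=(.094,.122,.13),mt=(0,.104,.13),mf=(0,.146,.13),post=(0,.02,.145),c1=(-.017,.165,.1),c2=(-.017,.079,.1),c3=(.125,.165,.1)).items():print(n,proj('wrist',np.r_[R@q[:2]+o,q[2]],s).round())
print('shelf',onz('top',(320,120),.3),onz('top',(320,120),.2))
E
```

```text
t: 19.55
eef_pos: [0.5271, 0.2037, 0.1565]
ee_rot: [3.141, -0.0, -1.424]
force: [-1.0, -0.3, -0.3]
width: 0.0756
gripper_force: 0.0
[ 0.71  0.2  -0.28 -0.   -1.08 -0.57] yaw -1.4241471582891965 to safety [-0.111 -1.017 -0.043]
st [253. 230.]
sf [204. 232.]
mt [318. 205.]
mf [321. 255.]
post [311.  89.]
c1 [341. 258.]
c2 [337. 164.]
c3 [194. 261.]
shelf [ 0.71217556 -0.0416935   0.3       ] [ 0.7500101  -0.04385972  0.2       ]
```

Run:
```python
from h import *
f=cv2.imread('pics/w4.png');g=cv2.cvtColor(f,cv2.COLOR_BGR2GRAY)
for n,(u,v) in dict(sf=(204,232),st=(253,230),mt=(318,205),mf=(321,255),post=(311,89)).items():
    r=g[v-28:v+28,u-28:u+28];print(n,'gray rows (every 4px)')
    print(r[::4,::4])
```

```text
sf gray rows (every 4px)
[[223 223 186 194 190 193 190 190 191 190 191 189 189 191]
 [223 223 180 191 192 191 191 192 137 113 164 161 180 189]
 [223 222 183 193 192 190 191  84  57  46  92 165 181 186]
 [226 224 195 194 193 192  87  59  48  46  73 159 163 188]
 [224 223 211 193 190 166  97  55  46  45  55 154 161 189]
 [204 225 222 195 191 175 106  84  42  45  48  92 164 187]
 [199 204 225 188 190 188 108  91  42  40  45  89 158 188]
 [198 196 209 181 188 187 107 100  42  44  76 118 186 188]
 [194 194 198 166 190 188 102 111  40  83 113 114 182 185]
 [198 196 196 177 191 189 112 103  50 185 182 188 186 188]
 [194 195 196 196 188 186 187 189 186 187 187 187 185 151]
 [194 197 195 198 182 160 187 189 187 185 189 185 172  92]
 [123 145 162 173 168 103  83 188 187 184 186 187  89  91]
 [ 27  31  35  33  26  27 127 186 184 180 185 109  90  90]]
st gray rows (every 4px)
[[189 191 190 189 190 189 185 184 187 188 186 185 163 163]
 [189 190 191 192 191 186 188 186 111 101 107 109  92 102]
 [190 186 189 190 188 188 187 130 120 195 202 200 198 198]
 [168 189 190 190 191 188 142 128  97 111 199 
[... 2461 characters left out ...]
1  90  91  87  83 167 241 240 149 105 126 201 197]
 [ 82  83  87  84  87  82 144 240 240 149 106 178 203 196]
 [ 86  82  82  88  86  80 154 240 240 150 106 179 201 194]
 [ 81  87  85  85  87  82 154 227 215 160 103 115 179 198]
 [ 82  86  83  89  88 112 239 196 237 195 105 106 183 200]
 [ 84  87  81  85  81 237 236 236 236 232 103 171 208 197]
 [ 85  81  84  88  95 236 236 234 231 229 140 119 185 155]
 [ 82  82  82  79 104 227 232 231 227 221  74  97 184 200]
 [ 80  85  85  87  87 129 222 223 224 129  71  96 186 196]
 [ 76  66  75  79  70 106  83  80  77  84  81 161 209 156]
 [ 73  75  76  75  71  79 113  89  84 102 109 128 207 172]
 [199 200 197 202 203 206 181 186 179 146 107 131 206 168]]
```

Run:
```python
from h import *
a=np.load('w4.npy');s=dict(eef_pos=a[:3],ee_rot=a[3:]);o=np.array([.5527,.0892]);R=Ro.from_euler('z',.197).as_matrix()[:2,:2]
f=cv2.imread('pics/w4.png');g=cv2.cvtColor(f,cv2.COLOR_BGR2GRAY)
def blob(n,u,v,lo,hi,z,p):
    m=cv2.inRange(g[v-24:v+24,u-24:u+24],lo,hi);k,l,st,c=cv2.connectedComponentsWithStats(m)
    i=1+np.argmin([np.hypot(*(c[j]-24))+(99 if st[j,4]<60 else 0) for j in range(1,k)])
    pc=c[i]+[u-24,v-24];w=onz('wrist',pc,z,s);print(n,pc.round(1),st[i],w.round(4),'pen mm',((R.T@(w[:2]-o))*1000).round(1),'want',p)
blob('mt',318,205,222,255,.13,(0,104));blob('post',311,89,219,255,.145,(0,20));blob('mf',321,250,30,62,.13,(0,146));blob('sf',204,232,30,60,.13,(94,122));blob('st',251,225,160,255,.13,(52,122))
```

```text
mt [315.7 207.2] [  9  23  26   8 176] [0.5338 0.1932 0.13  ] pen mm [  1.8 105.7] want (0, 104)
post [311.1  92.1] [ 14  18  21  19 314] [0.5483 0.1105 0.145 ] pen mm [-0.2 21.8] want (0, 20)
mf [317.  249.8] [  7  14  27  21 497] [0.5279 0.2282 0.13  ] pen mm [  2.9 141.2] want (0, 146)
sf [210.  222.6] [ 20   1  18  32 311] [0.6159 0.2184 0.13  ] pen mm [ 87.3 114.3] want (94, 122)
st [245.5 217. ] [   0    0   48   44 1150] [0.5866 0.209  0.13  ] pen mm [ 56.7 110.9] want (52, 122)
```

```bash
(python3 -m handwheel '[[[-0.07,-0.3,0,0,0,0,35],[-0.12,-0.6,0,0,0,-0.08,35],[-0.12,-0.9,0,0,0,-0.08,35],[-0.12,-0.9,0,0,0,-0.08,35]]]')
python3 - <<'E'
from h import *
print(shift([.6085,.2257,.073]),arm.get_state()['ee_rot'])
E
```

```text
t: 20.1
eef_pos: [0.5978, 0.2244, 0.1558]
ee_rot: [3.141, -0.001, -1.384]
force: [-0.5, 1.1, -0.6]
width: 0.0756
gripper_force: 0.0
[ 0.008 -0.135  1.035] [ 3.14078803e+00 -5.53789251e-04 -1.38435054e+00]
```

Next, the descent onto the safety catch, watching the force.

```bash
(python3 -m handwheel '[[[0,-0.13,0,0,0,0,35],[0,-0.13,0.3,0,0,0,35],[0,-0.13,0.6,0,0,0,35],[0,-0.13,0.6,0,0,0,35]]]'
python3 -m handwheel '[[[0,0,0.15,0,0,0,35],[0,0,0.3,0,0,0,35],[0,0,0.43,0,0,0,35],[0,0,0.43,0,0,0,35]]]') 
python3 -c "
from h import *
print(shift([.6085,.2257,.073]))"
```

```text
t: 20.6
eef_pos: [0.6058, 0.2257, 0.107]
ee_rot: [3.138, -0.001, -1.38]
force: [-0.6, -0.3, 0.9]
width: 0.0758
gripper_force: 0.0
t: 21.1
eef_pos: [0.6064, 0.2262, 0.0732]
ee_rot: [3.14, -0.001, -1.379]
force: [-0.5, -1.0, 0.2]
width: 0.0758
gripper_force: 0.0
[ 0.011 -0.024  0.002]
```

Clear. I'll close in steps.

```bash
(python3 -m handwheel '[[[0,-0.01,0,0,0,0,70],[0,-0.01,0,0,0,0,90],[0,-0.01,0,0,0,0,90]]]' 20
python3 -m handwheel '[[[0,0,0,0,0,0,115],[0,0,0,0,0,0,115],[0,0,0,0,0,0,115]]]'
python3 -m handwheel '[[[0,0,0,0,0,0,135],[0,0,0,0,0,0,135],[0,0,0,0,0,0,135]]]') |grep -v ee_rot
```

```text
t: 21.48
eef_pos: [0.6065, 0.2263, 0.0744]
force: [-6.9, -0.2, 3.5]
width: 0.0579
gripper_force: 3.0
t: 21.85
eef_pos: [0.6063, 0.2262, 0.0744]
force: [-6.1, 0.5, 3.3]
width: 0.0487
gripper_force: 3.0
t: 22.22
eef_pos: [0.6068, 0.2262, 0.0744]
force: [-5.3, -0.5, 3.4]
width: 0.0414
gripper_force: 3.2
```

```bash
(python3 -m handwheel '[[[0,0,0,0,0,0,150],[0,0,0,0,0,0,150],[0,0,0,0,0,0,150]]]' 25
python3 -m handwheel '[[[0,0,0,0,0,0,165],[0,0,0,0,0,0,165],[0,0,0,0,0,0,165],[0,0,0,0,0,0,165]]]') |grep -v ee_rot
```

```text
t: 22.6
eef_pos: [0.6086, 0.2267, 0.0744]
force: [5.0, -1.8, -2.2]
width: 0.0369
gripper_force: 24.9
t: 23.1
eef_pos: [0.6086, 0.2266, 0.0744]
force: [5.9, -1.8, -3.7]
width: 0.0371
gripper_force: 24.9
```

Width is 37 mm under 25 N on both sides, so the safety catch is fully shut. I'll release, rise, and turn back 90° for the main catch.

```bash
(python3 -m handwheel '[[[0,0,0,0,0,0,35],[0,0,0,0,0,0,35],[0,0,0,0,0,0,35],[0,0,0,0,0,0,35],[0,0,0,0,0,0,35]]]'
python3 -m handwheel '[[[0,0,-0.5,0,0,0,35],[0,0,-1,0,0,0,35],[0,0,-1,0,0,0,35]]]'
python3 -m handwheel '[[[0,0.3,0,0,0,0.37,35],[0,0.6,0,0,0,0.74,35],[0,0.9,0,0,0,1,35],[0,0.9,0,0,0,1,35]]]'
python3 -m handwheel '[[[0,0,0,0,0,0.37,35],[0,0,0,0,0,0.74,35],[0,0,0,0,0,1,35],[0,0,0,0,0,1,35]]]'
python3 -m handwheel '[[[0,0,0,0,0,0.37,35],[0,0,0,0,0,0.74,35],[0,0,0,0,0,1,35],[0,0,0,0,0,1,35]]]')|tail -6
python3 -c "
from h import *
s=arm.get_state();print(shift([.5289,.2209,.073]),s['ee_rot'][2]+2.955,s['q'].round(2))"
```

```text
t: 25.6
eef_pos: [0.5373, 0.213, 0.154]
ee_rot: [-3.141, -0.0, -2.875]
force: [0.4, 1.3, 0.3]
width: 0.0759
gripper_force: 0.0
[0.075 0.124 1.012] 0.08046642687826422 [ 0.72  0.23 -0.26 -0.   -1.08 -2.02]
```

```bash
(python3 -m handwheel '[[[0.07,0.12,0,0,0,0.16,35],[0.07,0.12,0.2,0,0,0.16,35],[0.07,0.12,0.5,0,0,0.16,35],[0.07,0.12,0.5,0,0,0.16,35]]]'
python3 -m handwheel '[[[0,0,0.15,0,0,0,35],[0,0,0.3,0,0,0,35],[0,0,0.5,0,0,0,35],[0,0,0.5,0,0,0,35]]]')
python3 -c "
from h import *
s=arm.get_state();print(shift([.5289,.2209,.073]),s['ee_rot'][2]+2.955)"
```

```text
t: 26.1
eef_pos: [0.5279, 0.2195, 0.1117]
ee_rot: [-3.14, -0.004, -2.955]
force: [-0.4, 0.3, -0.6]
width: 0.0755
gripper_force: 0.0
t: 26.6
eef_pos: [0.5283, 0.22, 0.0726]
ee_rot: [-3.14, -0.003, -2.959]
force: [0.7, 0.2, 0.8]
width: 0.0754
gripper_force: 0.0
[-0.009  0.009 -0.005] -0.003793033349381414
```

```bash
(python3 -m handwheel '[[[0,0,0,0,0,0,70],[0,0,0,0,0,0,90],[0,0,0,0,0,0,90]]]' 20
python3 -m handwheel '[[[0,0,0,0,0,0,120],[0,0,0,0,0,0,120],[0,0,0,0,0,0,120],[0,0,0,0,0,0,120]]]'
python3 -m handwheel '[[[0,0,0,0,0,0,140],[0,0,0,0,0,0,140],[0,0,0,0,0,0,140]]]'
python3 -m handwheel '[[[0,0,0,0,0,0,160],[0,0,0,0,0,0,160],[0,0,0,0,0,0,160],[0,0,0,0,0,0,160]]]' 25) |grep -v ee_rot
```

```text
t: 26.98
eef_pos: [0.5296, 0.2199, 0.0747]
force: [3.3, -6.0, -1.1]
width: 0.0575
gripper_force: 3.0
t: 27.48
eef_pos: [0.5298, 0.2196, 0.0747]
force: [3.8, -6.0, -1.2]
width: 0.0468
gripper_force: 3.0
t: 27.85
eef_pos: [0.5297, 0.2201, 0.0747]
force: [3.4, -4.2, -1.3]
width: 0.0394
gripper_force: 3.5
t: 28.35
eef_pos: [0.5296, 0.2211, 0.0746]
force: [2.3, -0.3, 1.0]
width: 0.0372
gripper_force: 25.0
```

Main catch fully shut (37 mm at 25 N). Next, the post.

```bash
(python3 -m handwheel '[[[0,0,0,0,0,0,35],[0,0,0,0,0,0,35],[0,0,0,0,0,0,35],[0,0,0,0,0,0,35],[0,0,0,0,0,0,35]]]'
python3 -m handwheel '[[[0,0,-0.5,0,0,0,35],[0,0,-1,0,0,0,35],[0,0,-1,0,0,0,35]]]'
python3 -m handwheel '[[[0,-0.5,0,0,0,0,60],[0.02,-1,0,0,0,0,60],[0.02,-1,0,0,0,0,60]]]'
python3 -m handwheel '[[[0,-0.4,0,0,0,-0.37,60],[0,-0.4,0,0,0,-0.74,60],[0,-0.4,0,0,0,-1,60],[0,-0.4,0,0,0,-1,60]]]'
python3 -m handwheel '[[[0,0,0,0,0,-0.37,60],[0,0,0,0,0,-0.74,60],[0,0,0,0,0,-1,60],[0,0,0,0,0,-1,60]]]'
python3 -m handwheel '[[[0,0,0,0,0,-0.37,60],[0,0,0,0,0,-0.74,60],[0,0,0,0,0,-1,60],[0,0,0,0,0,-1,60]]]')|tail -6
python3 -c "
from h import *
s=arm.get_state();print(shift([.5486,.1103,.074]),s['ee_rot'][2]+1.384,s['q'].round(2))"
```

```text
t: 31.22
eef_pos: [0.5479, 0.1105, 0.1541]
ee_rot: [3.141, -0.0, -1.464]
force: [1.4, 0.3, -0.0]
width: 0.0671
gripper_force: 0.0
[ 0.003 -0.008  1.001] -0.07965015466121916 [ 0.55  0.2  -0.3  -0.   -1.08 -0.44]
```

```bash
(python3 -m handwheel '[[[0,0,0.2,0,0,-0.16,60],[0,0,0.5,0,0,-0.16,60],[0,0,0.5,0,0,-0.16,60]]]'
python3 -m handwheel '[[[0,0,0.2,0,0,0,60],[0,0,0.4,0,0,0,60],[0,0,0.5,0,0,0,60],[0,0,0.5,0,0,0,60]]]'
python3 -m handwheel '[[[0,0,0,0,0,0,150],[0,0,0,0,0,0,180],[0,0,0,0,0,0,190],[0,0,0,0,0,0,190],[0,0,0,0,0,0,190]]]' 10
python3 -m handwheel '[[[0,0,0,0,0,0,200],[0,0,0,0,0,0,205],[0,0,0,0,0,0,215],[0,0,0,0,0,0,225],[0,0,0,0,0,0,225]]]' 10)
```

```text
t: 31.6
eef_pos: [0.5467, 0.1098, 0.1126]
ee_rot: [3.138, -0.001, -1.384]
force: [0.3, 0.7, -0.1]
width: 0.0671
gripper_force: 0.0
t: 32.1
eef_pos: [0.5476, 0.11, 0.0735]
ee_rot: [3.14, -0.001, -1.379]
force: [0.5, -0.4, 0.5]
width: 0.0672
gripper_force: 0.0
t: 32.72
eef_pos: [0.5481, 0.1103, 0.0744]
ee_rot: [-3.141, 0.0, -1.379]
force: [-0.7, 0.8, 0.3]
width: 0.0244
gripper_force: 0.0
t: 33.35
eef_pos: [0.5481, 0.1103, 0.0743]
ee_rot: [-3.141, 0.0, -1.379]
force: [0.8, -0.2, -0.5]
width: 0.0158
gripper_force: 10.0
```

The post is gripped (15.8 mm). I'll swing along the arc: 0.5 rad per call, radius 90 mm, turning with the gate.

```bash
(python3 -m handwheel '[[[0,0,0,0,0,0,230],[0.004,0.1,0,0,0,-0.17,230],[0.016,0.19,0,0,0,-0.34,230],[0.061,0.365,0,0,0,-0.66,230],[0.138,0.539,0,0,0,-1,230]]]' 30
python3 -m handwheel '[[[0,0,0,0,0,0,230],[0,0,0,0,0,0,230]]]')
python3 -c "
from h import *
o=np.array([.553,.091]);R=Ro.from_euler('z',.187).as_matrix()[:2,:2]
s=arm.get_state();p=R.T@(s['eef_pos'][:2]-o)-[0,-.07];print('r',np.hypot(*p),'ang',np.arctan2(-p[0],p[1]),s['ee_rot'][2]+1.379)"
```

```text
t: 33.98
eef_pos: [0.5077, 0.0923, 0.0743]
ee_rot: [-3.14, 0.001, -0.873]
force: [1.8, 2.9, -2.6]
width: 0.0154
gripper_force: 30.0
t: 34.22
eef_pos: [0.508, 0.0924, 0.0743]
ee_rot: [-3.14, 0.001, -0.883]
force: [-2.3, 6.7, -0.2]
width: 0.0153
gripper_force: 30.0
r 0.09103319317205394 ang 0.5036982558264478 0.4957692632738053
```

The gate follows at 0.5 rad with low force. I'll continue through the detent.

```bash
(python3 -m handwheel '[[[0.004,0.1,0,0,0,-0.17,230],[0.016,0.19,0,0,0,-0.34,230],[0.061,0.365,0,0,0,-0.66,230],[0.138,0.539,0,0,0,-1,230],[0.138,0.539,0,0,0,-1,230]]]'
python3 -m handwheel '[[[0.004,0.1,0,0,0,-0.17,230],[0.016,0.19,0,0,0,-0.34,230],[0.061,0.365,0,0,0,-0.66,230],[0.138,0.539,0,0,0,-1,230],[0.138,0.539,0,0,0,-1,230]]]')
python3 -c "
from h import *
o=np.array([.553,.091]);R=Ro.from_euler('z',.187).as_matrix()[:2,:2]
s=arm.get_state();p=R.T@(s['eef_pos'][:2]-o)-[0,-.07];print('r',np.hypot(*p),'ang',np.arctan2(-p[0],p[1]),s['ee_rot'][2]+1.379)"
```

```text
t: 34.85
eef_pos: [0.4808, 0.0558, 0.0742]
ee_rot: [-3.141, 0.002, -0.381]
force: [-6.2, 6.2, 3.4]
width: 0.0155
gripper_force: 30.0
t: 35.48
eef_pos: [0.475, 0.011, 0.0742]
ee_rot: [-3.141, 0.002, 0.118]
force: [-7.3, 7.7, 5.7]
width: 0.0151
gripper_force: 30.0
r 0.09170224086711569 ang 1.5059991563283235 1.496778999352084
```

```bash
python3 -m handwheel '[[[0.002,0.035,0,0,0,-0.06,230],[0.004,0.07,0,0,0,-0.12,230],[0.004,0.07,0,0,0,-0.12,230],[0.004,0.07,0,0,0,-0.12,230],[0.004,0.07,0,0,0,-0.12,230]]]'
python3 -m handwheel '[[[0,0,0,0,0,0,230],[0,0,0,0,0,0,230],[0,0,0,0,0,0,230],[0,0,0,0,0,0,230]]]'
python3 - <<'E'
from h import *
o=np.array([.553,.091]);R=Ro.from_euler('z',.187).as_matrix()[:2,:2]
s=arm.get_state();p=R.T@(s['eef_pos'][:2]-o)-[0,-.07];print('ang',np.arctan2(-p[0],p[1]),s['width'],s['gripper_force'],np.abs(s['qd']).max())
t=cams.grab_frame('top')[185:235,345:450].astype(int);f=cv2.imread('pics/p_top.png')[185:235,345:450].astype(int);z=cv2.imread('pics/top0.png')[185:235,345:450].astype(int)
d=np.abs(t-z).max(2);print('tub region diff (med)',np.median(d[:,60:]),'stand region',np.median(d[5:40,5:42]))
h=proj('top',np.array([.523,-.207,.088]));print('jar lid expected',h); g=cams.grab_frame('top')[int(h[1])-16:int(h[1])+20:3,int(h[0])-18:int(h[0])+20:3];print(cv2.cvtColor(g.copy(),cv2.COLOR_BGR2HSV)[:,:,1])
E
```

```text
t: 36.1
eef_pos: [0.4759, 0.006, 0.0742]
ee_rot: [-3.141, 0.002, 0.176]
force: [-8.8, 5.7, 6.3]
width: 0.0153
gripper_force: 30.0
t: 36.6
eef_pos: [0.4759, 0.006, 0.0742]
ee_rot: [-3.141, 0.002, 0.176]
force: [-7.1, 5.7, 5.7]
width: 0.0152
gripper_force: 30.0
ang 1.5623300799769169 0.015187481905001025 30.00071257352829 0.002407854547424223
tub region diff (med) 15.0 stand region 17.0
jar lid expected [372.83913178 206.49135965]
[[ 19  19  20  18  18  18  18  19  20  20  19  17  20]
 [ 17  19  19  19  48 108  99 102 101  97  36  17  18]
 [104  99 101 100  93 101 108 105 104 101  79  19  18]
 [ 96 104 104 105  86  55  24  35  95  96 100  22  19]
 [103  93  92  95  36   6   6   6  22  95  95  20  18]
 [103 109 118  68  34   4   8   7   8  90 106  27  19]
 [ 98 121 114  74  35   3  10   8  13  95 109  35  16]
 [103 120 116  83  62  29  20  16  58 103 100  77  23]
 [112 120 123  89  82  68  64  69 104 104 104 108  18]
 [116 106 126 123  99  87  77 119 116  96  91  88  20]
 [ 76 110 108 117 125 121 110 112  96  93  96  97  32]
 [ 31  93  96  91  92  85  86  90  94  92  93  86  37]]
```

The gate is held still at about 1.56 rad, and the jar lid shows at its expected place over the stand. I'm handing in.

```bash
python3 -c "
from station import arm;print(arm.job_done())"
```

```text
the job is handed in; nothing more can be done
None
```

I handed the job in with the jar upright in the middle of the stand, both catches squeezed fully shut, and the gate still gripped by its post at about 1.56 rad; the judge's verdict was not shown.

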